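# Emboss a gift-box lid in the bench press

### The job

Emboss the wooden gift-box lid that lies in the bench press: first slide it along the bed, between the two guides, until its far end sits against the end stop. Then push the press's black palm knob all the way down, until the die bears firmly on the lid, and let the plunger spring back up with the lid still against the stop. Do not work the press before the lid is home, and leave the other things on the bench where they are.

Things in the scene. Friction and masses are not known exactly. Their poses are not given: they have to be found in the camera images.
- press: Fixed grey bench press. Origin: on the bench under the plunger's axis; x runs along the bed from its open end (robot's side) to the end stop, z up. Bed x = -220 to 110 mm, 150 mm wide, top 20 mm above the bench. Two guides along it, 14 mm high, 106 mm apart. Behind the stop (x = 65 to 105 mm) a column 50 mm wide carries an arm to the plunger, 104 to 140 mm above the bench
- stop_face (a point): Middle of the steel end stop's face, 29 mm above the bench, at x = 40 mm of the press; the stop crosses the bed and rises 25 mm above it. The middle of the lid's far end comes to rest here
- plunger (a joint): How far the plunger is pressed down, m: 0 = up (where its spring returns it). The die meets an 18 mm lid at 0.030; without a lid under it it could go to 0.034. The spring needs about 2 N to start and 10 N at 0.030; a further 5 to 10 N makes the die bear firmly
- knob_top (a point): The middle of the flat top of the black mushroom palm knob on the plunger (60 mm in diameter, flat part 48 mm, 22 mm high); 205 mm above the bench when the plunger is up. It moves with the plunger; pressed straight down
- die (a point): The round brass die at the foot of the plunger, 44 mm in diameter and 20 mm high. This point: the middle of its lower face, 68 mm above the bench (30 mm over the lid) when the plunger is up
- lid: The loose lid: a plain light wooden board 180 mm long (x), 100 mm wide, 18 mm thick, 0.16 kg, with a thin dark groove across its top near the end on the robot's side. Origin: the middle of its underside. It lies on the bed between the guides (3 mm play each side), 40 to 70 mm short of the stop; once home its near end is 140 mm before the plunger's axis
- lid_near (a point): The middle of the lid's near end (robot's side), half-way up its thickness: the place to push
- lid_far (a point): The middle of the lid's far end, half-way up its thickness
- gift_box: Bystander: the open wooden box, 190 x 110 x 75 mm high, beside the press. Origin: the middle of its underside
- sake_bottle: Bystander: a standing black bottle, 66 mm in diameter, 200 mm high, beside the press. Origin: the middle of its underside
- tape_roll: Bystander: a roll of tape lying flat, 96 mm in diameter, 50 mm high, beside the bed's open end. Origin: the middle of its underside
Mind the look-alikes: they are no part of the job. Several things have the shape of the lid; the one meant has the colours described above.

How it is judged (in metres and radians):
On the way, in this order (a step that is already met when the one before it is completed fails the run):
1. the lid's far end is against the end stop (within 3.5 mm), flat on the bed (x of lid_far in the frame of press above 0.0365 m and angle between lid's own z axis and vertical below 0.06 rad), for 0.2 s.
2. the plunger is pressed fully down, the die bearing on the lid with more than 3 N, the lid still home (x of lid_far in the frame of press above 0.0365 m and value of joint plunger above 0.0275 m and contact force between plunger and lid above 3 N), for 0.06 s.
At the end, for the whole second after the job is handed in: The lid lies flat and still on the bed with its far end within 3.5 mm of the end stop, and the plunger has sprung back up (less than 4 mm down) (all of step 1 and value of joint plunger below 0.004 m and linear speed of lid below 0.02 m/s); the robot touches nothing.
It fails at once if the press is worked (plunger more than 10 mm down) while the lid is more than 3.5 mm from the stop (value of joint plunger above 0.01 m and not (x of lid_far in the frame of press above 0.0365 m)).
It fails at once if the gift box is moved by more than 30 mm or tipped (distance of gift_box from where it was at the start of the episode above 0.03 m or angle between gift_box's own z axis and vertical above 0.35 rad).
It fails at once if the sake bottle is moved by more than 30 mm or tipped (distance of sake_bottle from where it was at the start of the episode above 0.03 m or angle between sake_bottle's own z axis and vertical above 0.35 rad).
It fails at once if the tape roll is moved by more than 30 mm or tipped (distance of tape_roll from where it was at the start of the episode above 0.03 m or angle between tape_roll's own z axis and vertical above 0.35 rad).
It also fails if it takes over 51 s, if anything falls off the work surface, if the arm or the gripper's body presses on something with over 40 N, if the wrist force passes 120 N, or if a joint passes its speed limit or range.

### The arm

A 6-joint arm with a two-finger parallel gripper is mounted at the origin on the work surface. World frame = base frame: x ahead of the robot, y to its left, z up, the work surface at z = 0. Lengths are in m, angles in degrees, forces in N, time in s.
With the tool pointing down it reaches from about 0.275 to 0.825 m from the base axis. Payload 4.9 kg.
Tool frame: the origin (TCP) lies at the very end of the fingers, on their centre line; the grasp point (between the pads) lies r.grasp_offset behind it (r.grasp_offset is the distance from the TCP to the grasp point, in m); z points along the fingers, y is the line along which they close (so a half turn about z gives the same grasp; the last joint's range is limited). The gripper opens to 85 mm and grips with 20 to 120 N. Pads are 22 mm wide; open, the fingers measure 114 mm over their backs; the gripper's body (76 mm by 85 mm) begins 54 mm behind the grasp point. The pads swing forward as they close: fully open they stand 13 mm farther back than shut.
Start: joints at [-74.152, 18.69, -11.035, 60.275, 0, 82.311], TCP at [0.22, -0.504, 0.231] pointing down, gripper open.
Joint ranges: [-152.03, 152.03], [-55.5, 102.48], [-74.3, 77.21], [-110.64, 120.58], [-84.22, 78.4], [-180, 180]. Speed limits (degrees/s): [147.25, 147.25, 180, 180, 180, 180].

### API

Orientations are given as [roll, pitch, yaw] about the fixed x, y, z axes, in that order (R = Rz(yaw) Ry(pitch) Rx(roll)).
In Python, from station import r gives the robot as it stands.
- The arm moves only by the shell command python3 -m creep 'ROWS' [FORCE]. ROWS is JSON, a list that holds one entry, the list of rows, each a list of 7 numbers: the shift along the tool's x, y, z in units of 500 mm (1.0 is 500 mm), then the turn, a rotation vector about the tool's x, y, z in units of pi rad (1.0 is pi rad), then the opening, from 0 (shut) to 1 (fully open). In form: [[[x, y, z, wx, wy, wz, gripper], ...]]. A call has 1 to 12 rows; each row is the pose to reach, as a shift and turn from the pose commanded when the call began, along the tool's axes at that moment, turning the shorter way round; what a row does not reach only later rows make up. A row lasts 1/10 s, in which the tool goes at most 50 mm and 8.59 degrees, less where a joint would pass 70% of its speed; a pose out of reach is approached as far as the arm can. A call with a number of a shift or a turn outside -1 to 1 is refused whole. A call with a gripper value outside its range is refused whole. The fingers move at their own pace and stop on an object; FORCE is the grip in N (left out, the last holds). Time passes only in rows, so rows that repeat a pose let the fingers close. It gives the time, the measured TCP pose, the force, the opening and the grip force at its end, in the units of the state.
- r.read_state(): the state, without advancing time (a new reading comes with each control period).
- r.get_image(name): name is "scene" or "top"; returns a dict with "img" (384x512x3 uint8, red, green, blue), "range_z" (384x512 float32, m along the optical axis (not along the pixel's ray), 0 where there is no reading), "fx", "fy", "cx", "cy" (pixels), "xyz" and "orientation" of the camera in the world. Camera axes: x right, y down, z forward; pixel columns grow to the right and rows downward; lengths in m; the calibration is good to about 2 mm. A picture is of the moment at which its call begins.
- r.finish_job(): hands the job in; it is judged then, once.
Trained networks look in a picture, given as the dict that the camera call returned (one of the last four; its "shot" number tells which), for a name from the list of things; names that differ only in an ending like _2 or _b are one class to them, and where a whole thing is asked for, a point or a joint stands for the part that bears it (a point fixed in the world has none). Each returns a list of dicts, best first, with "score" (0 to 1); they miss things now and then, are a little off and sometimes report something else, mostly with a low value. They report only what shows in the picture. A call takes as long as a camera call. They do not tell look-alikes from the thing itself.
- r.look_for(thing, picture): "pixel" ([column, row] in pixels, amid what is visible of it).
- r.spot_point(thing, picture): "pixel" ([column, row] in pixels: a listed point, or the origin of a listed thing).
The state is a dict: "time_s": time; "qpos": joint angles; "qd": joint speeds; "tau": joint torques, N m; "tool_pos": TCP position; "orientation": TCP orientation; "ft_force": force on the tool from outside, world axes, zero at the start; "moment": the same for the moment, N m; "width": finger opening in m; "gripper_force": force on a finger pad.
Only numpy, scipy, OpenCV 4.12 (cv2) and the standard library are available. Lean on these libraries where they do the work, as an engineer would, in place of code of your own. Each camera call takes 0.05 s, during which the arm holds its last target. There are 200 camera calls.

## Working session

There is one attempt and no reset: what is moved stays moved. The work goes in short steps, Python scripts to look and compute and a shell command to move; the robot and the scene stay as the last step left them, time stands still between calls to the robot, and variables do not carry over. Pictures are saved under pics/ and viewed, at most 10 in all, crops included, and the job is handed in when it is done.

```bash
mkdir -p pics; cat > h.py <<'E'
import numpy as np,cv2
from scipy.spatial.transform import Rotation as R
from station import r
def world(d,px,z=None):
    u,v=px; Rm=R.from_euler('xyz',d['orientation'],degrees=True).as_matrix()
    ray=Rm@np.array([(u-d['cx'])/d['fx'],(v-d['cy'])/d['fy'],1.]); o=np.array(d['xyz'])
    if z is None:
        s=float(d['range_z'][int(round(v)),int(round(u))])
    else: s=(z-o[2])/ray[2]
    return o+s*ray
E
python3 - <<'E'
from h import *
ims=[]
for n in("scene","top"):
    d=r.get_image(n); ims.append(d['img']); print(n,d['xyz'],d['orientation'],d['fx'])
    for t in("knob_top","stop_face","lid_near","lid_far","lid","press","gift_box","sake_bottle","tape_roll"):
        for o in r.spot_point(t,d)[:3]:
            print(t,np.round(o['score'],2),np.round(o['pixel']),np.round(world(d,o['pixel']),3))
    cv2.imwrite(f'pics/{n}.png',d['img'][:,:,::-1])
print(r.read_state())
E
```

```text
scene [ 1.06765338 -0.34960773  1.12180447] [-148.40481992   -0.60749406   57.24452515] 413.3943737508149
knob_top 0.78 [301. 178.] [0.653 0.084 0.206]
knob_top 0.47 [291. 199.] [0.642 0.072 0.088]
stop_face 0.97 [304. 216.] [0.725 0.052 0.137]
lid_near 0.9 [200. 295.] [ 0.719 -0.277  0.001]
lid_near 0.82 [148. 251.] [ 0.532 -0.343  0.016]
lid_near 0.65 [267. 157.] [0.451 0.119 0.035]
lid_far 0.96 [307. 139.] [0.446 0.287 0.009]
lid_far 0.96 [270. 317.] [ 0.869 -0.149 -0.002]
lid_far 0.86 [116. 310.] [ 0.638 -0.483  0.016]
lid 0.98 [304. 116.] [0.365 0.333 0.016]
lid 0.7 [232. 304.] [ 0.79  -0.218  0.015]
lid 0.7 [133. 282.] [ 0.592 -0.415  0.017]
press 0.91 [294. 210.] [0.649 0.086 0.019]
press 0.48 [216. 224.] [ 0.559 -0.133  0.009]
gift_box 0.69 [219. 224.] [ 0.565 -0.127  0.008]
sake_bottle 0.82 [356. 189.] [0.69  0.298 0.011]
sake_bottle 0.3 [270. 154.] [0.447 0.133 0.036]
tape_roll 0.86 [204. 186.] [ 0.419 -0.096 -0.001]
tape_roll 0.59 [217. 223.] [ 0.558 -0.129  0.007]
tape_roll 0.23 [298. 177.] [0.645 0.081 0.205]
top [ 0.4391292  -0.02318977  1.19629094] [-171.9769573     0.
[... 715 characters left out ...]
260.] [ 0.421 -0.098 -0.003]
{'time_s': 1.0, 'qpos': array([-7.41521403e+01,  1.86890455e+01, -1.10352984e+01,  6.02741614e+01,
        7.22969725e-04,  8.23098435e+01]), 'qd': array([ 0.03947833,  0.04135682,  0.02347484,  0.02881812,  0.01186508,
       -0.02168104]), 'tau': array([ 6.18280610e-04, -4.43331635e+01,  2.62762767e+01,  9.93592221e-04,
       -1.30447816e-04,  1.78521027e-06]), 'tool_pos': array([ 0.21965803, -0.5042591 ,  0.23128793]), 'orientation': array([ 1.79998422e+02, -5.16465371e-04,  2.35380162e+01]), 'ft_force': array([-0.38941625, -0.5776127 ,  0.01037841]), 'moment': array([-0.01834955,  0.01080921, -0.04430805]), 'gripper_force': 0.0, 'width': 0.08553900417206659}
```

View pics/scene.png

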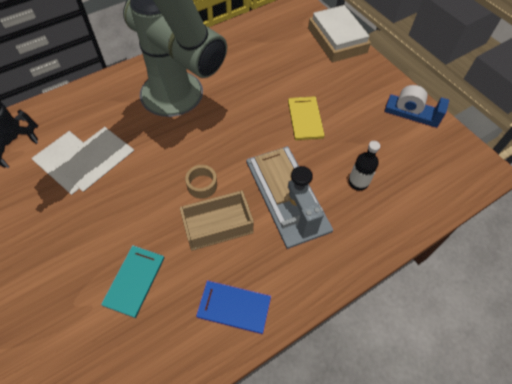

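View pics/top.png

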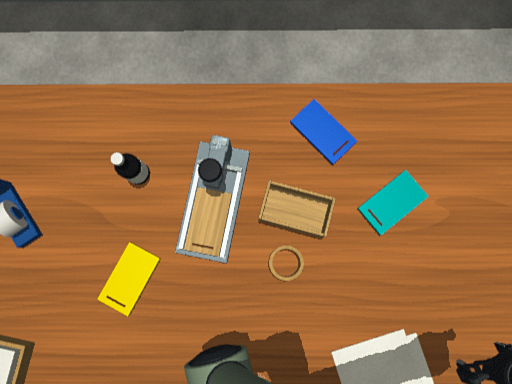

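Candidates for the lid in the top picture are wood in the press (205,220), yellow (130,280), teal (393,202) and blue (324,131). By its description, the lid is the wooden one in the press, with its groove at (203,246). Next I'll check it in a crop and measure the press axis.

```bash
cat > m.py <<'E'
from h import *
def cloud(d):
    v,u=np.mgrid[:384,:512]; Rm=R.from_euler('xyz',d['orientation'],degrees=True).as_matrix()
    z=d['range_z']; P=np.stack([(u-d['cx'])/d['fx']*z,(v-d['cy'])/d['fy']*z,z],-1)
    return P@Rm.T+np.array(d['xyz'])
def measure(n):
    d=r.get_image(n); P=cloud(d); hsv=cv2.cvtColor(d['img'],cv2.COLOR_RGB2HSV)
    near=(P[...,0]>.38)&(P[...,0]<.8)&(P[...,1]>-.02)&(P[...,1]<.25)
    k=near&(P[...,2]>.195)&(P[...,2]<.215); (c,rad)=cv2.minEnclosingCircle(P[k][:,:2].astype(np.float32))
    print(n,'knob',P[k].mean(0).round(4),c,rad,k.sum())
    w=near&(P[...,2]>.025)&(P[...,2]<.05)&(hsv[...,1]>60)&(hsv[...,2]>90)
    n_,l,st,_=cv2.connectedComponentsWithStats(w.astype(np.uint8)); w=l==1+st[1:,4].argmax()
    print('lid',P[w].mean(0).round(4),cv2.minAreaRect(P[w][:,:2].astype(np.float32)),w.sum()); print(cv2.boxPoints(cv2.minAreaRect(P[w][:,:2].astype(np.float32))).round(4).tolist())
    b=near&(P[...,2]>.012)&(P[...,2]<.05)
    print('bed',cv2.minAreaRect(P[b][:,:2].astype(np.float32)),cv2.boxPoints(cv2.minAreaRect(P[b][:,:2].astype(np.float32))).round(4).tolist())
    g=near&(P[...,2]>.027)&(P[...,2]<.04)&(hsv[...,1]<50)
    return d,P,w
E
python3 - <<'E'
from m import *
c=[]
for n in("top","scene"):
    d,P,w=measure(n); im=d['img'][:,:,::-1]
    a=im[120:280,150:350] if n=="top" else im[120:280,190:390]
    c.append(cv2.resize(a,(400,320),interpolation=2))
cv2.imwrite('pics/crop.png',np.hstack(c))
E
```

```text
top knob [0.6409 0.0918 0.2033] (0.6420835852622986, 0.09252521395683289) 0.02977302484214306 455
lid [0.528  0.1141 0.0369] ((0.5291317701339722, 0.1142466813325882), (0.09994381666183472, 0.17846836149692535), 78.91320037841797) 2254
[[0.4320000112056732, 0.08240000158548355], [0.6071000099182129, 0.04800000041723251], [0.6262999773025513, 0.1460999995470047], [0.451200008392334, 0.18039999902248383]]
bed ((0.5885084867477417, 0.10352122783660889), (0.15084387362003326, 0.3301377296447754), 78.62461853027344) [[0.41179999709129333, 0.06210000067949295], [0.7354999780654907, -0.003000000026077032], [0.7652000188827515, 0.14489999413490295], [0.4415999948978424, 0.20999999344348907]]
scene knob [0.6456 0.0902 0.2036] (0.6442008018493652, 0.09232254326343536) 0.030215894803404808 350
lid [0.5191 0.1087 0.0373] ((0.5298064947128296, 0.11569938063621521), (0.10256308317184448, 0.18220344185829163), 78.05330657958984) 1226
[[0.4300999939441681, 0.0843999981880188], [0.608299970626831, 0.04670000076293945], [0.6295999884605408, 0.1469999998807907], [0.4512999951839447, 0.18469999730587006]]
bed ((0.5892351269721985, 0.10301533341407776), (0.15137772262096405, 0.3317014276981354), 78.83280944824219) [[0.41190001368522644, 0.0608999989926815], [0.7372999787330627, -0.0034000000450760126], [0.7666000127792358, 0.1451999992132187], [0.44119998812675476, 0.2093999981880188]]
```

View pics/crop.png

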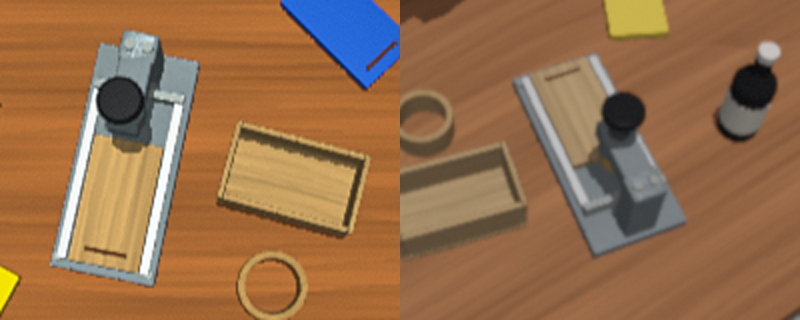

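The crop confirms the choice: the light wooden lid between the white guides, with its dark groove near the open end. The press origin is about (0.643, 0.0925) with yaw -11.3°, and the lid is about 65 mm short of the stop.

```bash
cat > g.py <<'E'
from h import *
import sys
O=np.array([.643,.0924]); a=np.radians(-11.3); D=np.array([np.cos(a),np.sin(a)]); N=np.array([-D[1],D[0]])
def to(px,py,z,yaw=168.7):
    s=r.read_state(); R0=R.from_euler('xyz',s['orientation'],degrees=True)
    p=np.r_[O+px*D+py*N,z]
    return (R0.inv().apply(p-s['tool_pos'])/.5).round(4), ((R0.inv()*R.from_euler('xyz',[180,0,yaw],degrees=True)).as_rotvec()/np.pi).round(4)
def press():
    s=r.read_state(); v=s['tool_pos'][:2]-O
    return round(s['time_s'],2),round(v@D,4),round(v@N,4),round(s['tool_pos'][2],4),s['orientation'].round(2),s['ft_force'].round(1),round(s['width'],3)
if __name__=="__main__":
    print(press()); 
    if len(sys.argv)>1: print(*to(*map(float,sys.argv[1:])))
E
python3 g.py -.236 0 .231; python3 -c "from station import r;print(r.grasp_offset)"
```

```text
(1.1, np.float64(-0.2982), np.float64(-0.668), np.float64(0.2313), array([-180.  ,    0.  ,   23.54]), array([-0.2,  0.5,  0.4]), 0.085)
[ 8.6540e-01 -1.0255e+00  6.0000e-04] [-0.     -0.     -0.8065]
0.0187
```

```bash
python3 -m creep '[[[0.6,-0.71,0,0,0,-0.56,0],[0.6,-0.71,0,0,0,-0.56,0],[0.6,-0.71,0,0,0,-0.56,0],[0.6,-0.71,0,0,0,-0.56,0],[0.6,-0.71,0,0,0,-0.56,0],[0.6,-0.71,0,0,0,-0.56,0],[0.6,-0.71,0,0,0,-0.56,0],[0.6,-0.71,0,0,0,-0.56,0],[0.6,-0.71,0,0,0,-0.56,0],[0.6,-0.71,0,0,0,-0.56,0],[0.6,-0.71,0,0,0,-0.56,0],[0.6,-0.71,0,0,0,-0.56,0]]]'; python3 g.py -.236 0 .231
```

```text
time_s: 2.3
tool_pos: [0.3531, -0.058, 0.2315]
orientation: [180.0, 0.0, 124.8]
ft_force: [0.0, -0.1, -0.9]
width: -0.0003
gripper_force: 0.0
(2.3, np.float64(-0.2548), np.float64(-0.2043), np.float64(0.2315), array([1.7998e+02, 3.0000e-02, 1.2479e+02]), array([ 0. , -0.1, -0.9]), -0.0)
[0.2563 0.3205 0.0009] [ 0.000e+00  2.000e-04 -2.439e-01]
```

```bash
python3 -m creep '[[[0.256,0.32,0,0,0,-0.244,0],[0.256,0.32,0,0,0,-0.244,0],[0.256,0.32,0,0,0,-0.244,0],[0.256,0.32,0,0,0,-0.244,0],[0.256,0.32,0,0,0,-0.244,0],[0.256,0.32,0,0,0,-0.244,0],[0.256,0.32,0.1,0,0,-0.244,0],[0.256,0.32,0.2,0,0,-0.244,0],[0.256,0.32,0.27,0,0,-0.244,0],[0.256,0.32,0.27,0,0,-0.244,0]]]'; python3 g.py -.236 0 .027
```

```text
time_s: 3.3
tool_pos: [0.4087, 0.1352, 0.0928]
orientation: [-179.8, -0.5, 168.0]
ft_force: [-0.5, -0.9, 0.3]
width: -0.0002
gripper_force: 0.0
(3.3, np.float64(-0.2382), np.float64(-0.0039), np.float64(0.0928), array([-179.81,   -0.47,  168.  ]), array([-0.5, -0.9,  0.3]), -0.0)
[-0.0053  0.0083  0.1315] [-0.001  -0.0026 -0.0039]
```

```bash
python3 -m creep '[[[0,0,0.06,0,0,0,0],[0,0,0.11,0,0,0,0],[0,0,0.13,0,0,0,0],[0,0,0.13,0,0,0,0],[0,0,0.13,0,0,0,0]]]'; python3 g.py -.21 0 .028; python3 - <<'E'
from h import *
d=r.get_image('scene'); cv2.imwrite('pics/s2.png',cv2.resize(d['img'][100:290,140:390,::-1],(750,570)))
E
```

```text
time_s: 3.8
tool_pos: [0.414, 0.1368, 0.0327]
orientation: [180.0, 0.1, 168.2]
ft_force: [0.9, -0.4, 0.5]
width: 0.0003
gripper_force: 0.0
(3.8, np.float64(-0.2333), np.float64(-0.0013), np.float64(0.0327), array([1.7997e+02, 9.0000e-02, 1.6819e+02]), array([ 0.9, -0.4,  0.5]), 0.0)
[-0.0465  0.003   0.0094] [ 0.0002  0.0005 -0.0028]
```

View pics/s2.png

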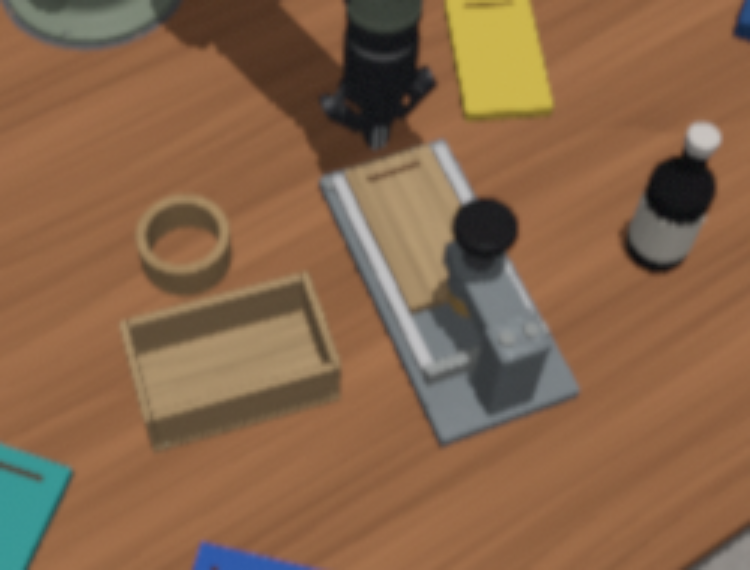

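The picture shows the shut fingers at (376,140), just behind the lid's near end at (395,165) and on its centre line. Pushing now.

```bash
python3 -m creep '[[[0,0.003,0.01,0,0,-0.003,0],[-0.015,0.003,0.01,0,0,-0.003,0],[-0.03,0.003,0.01,0,0,-0.003,0],[-0.045,0.003,0.01,0,0,-0.003,0],[-0.06,0.003,0.01,0,0,-0.003,0],[-0.075,0.003,0.01,0,0,-0.003,0],[-0.09,0.003,0.01,0,0,-0.003,0],[-0.1,0.003,0.01,0,0,-0.003,0],[-0.11,0.003,0.01,0,0,-0.003,0],[-0.12,0.003,0.01,0,0,-0.003,0],[-0.13,0.003,0.01,0,0,-0.003,0],[-0.13,0.003,0.01,0,0,-0.003,0]]]'; python3 -c "
from m import *
measure('top')"; python3 g.py -.151 0 .028
```

```text
time_s: 5.05
tool_pos: [0.4782, 0.125, 0.0264]
orientation: [180.0, 0.1, 168.8]
ft_force: [0.1, 0.1, -0.4]
width: 0.0003
gripper_force: 0.0
top knob [0.6305 0.0917 0.2031] (0.5659734606742859, 0.09064272791147232) 0.10441791266202927 490
lid [0.5783 0.0921 0.0369] ((0.5792165994644165, 0.10336494445800781), (0.09993325173854828, 0.17725759744644165), 79.01399230957031) 1432
[[0.482699990272522, 0.07119999825954437], [0.6567000150680542, 0.03739999979734421], [0.6757000088691711, 0.1354999989271164], [0.5016999840736389, 0.16930000483989716]]
bed ((0.588361918926239, 0.10326284915208817), (0.1504470258951187, 0.329760879278183), 78.68436431884766) [[0.41190001368522644, 0.061900001019239426], [0.7353000044822693, -0.002899999963119626], [0.7648000121116638, 0.14470000565052032], [0.4413999915122986, 0.2093999981880188]]
(5.1, np.float64(-0.1684), np.float64(-0.0003), np.float64(0.0264), array([1.7999e+02, 8.0000e-02, 1.6878e+02]), array([-0.8, -0.2, -1. ]), 0.0)
[-0.0348  0.0006 -0.0032] [0.     0.0004 0.0004]
```

```bash
python3 -m creep '[[[-0.008,0,0,0,0,0,0],[-0.016,0,0,0,0,0,0],[-0.02,0,0,0,0,0,0],[-0.022,0,0,0,0,0,0],[-0.024,0,0,0,0,0,0],[-0.024,0,0,0,0,0,0]]]'; python3 g.py; python3 -m creep '[[[-0.002,0,0,0,0,0,0],[-0.002,0,0,0,0,0,0]]]';  python3 g.py;
```

```text
time_s: 5.7
tool_pos: [0.4886, 0.1228, 0.0262]
orientation: [-180.0, 0.0, 168.8]
ft_force: [-0.2, -0.0, 0.3]
width: -0.0
gripper_force: 0.5
(5.7, np.float64(-0.1574), np.float64(-0.0004), np.float64(0.0262), array([-180.  ,    0.  ,  168.79]), array([-0.2, -0. ,  0.3]), -0.0)
time_s: 5.9
tool_pos: [0.4898, 0.1226, 0.0263]
orientation: [-180.0, 0.0, 168.8]
ft_force: [-1.0, 0.6, -1.7]
width: 0.0003
gripper_force: 0.4
(5.9, np.float64(-0.1561), np.float64(-0.0004), np.float64(0.0263), array([-1.8000e+02,  3.0000e-02,  1.6879e+02]), array([-1. ,  0.6, -1.7]), 0.0)
```

```bash
python3 -m creep '[[[-0.002,0,0,0,0,0,0],[-0.002,0,0,0,0,0,0]]]';  python3 g.py;
```

```text
time_s: 6.1
tool_pos: [0.4908, 0.1224, 0.0263]
orientation: [-180.0, 0.0, 168.8]
ft_force: [-0.4, -0.3, -0.7]
width: 0.0002
gripper_force: 0.4
(6.1, np.float64(-0.1551), np.float64(-0.0004), np.float64(0.0263), array([-1.8000e+02,  2.0000e-02,  1.6879e+02]), array([-0.4, -0.3, -0.7]), 0.0)
```

```bash
python3 -m creep '[[[-0.002,0,0,0,0,0,0],[-0.003,0,0,0,0,0,0],[-0.003,0,0,0,0,0,0]]]';  python3 g.py; python3 -m creep '[[[-0.002,0,0,0,0,0,0],[-0.002,0,0,0,0,0,0]]]';  python3 g.py
```

```text
time_s: 6.4
tool_pos: [0.4923, 0.1221, 0.0263]
orientation: [180.0, 0.0, 168.8]
ft_force: [-1.2, 0.9, -0.0]
width: 0.0
gripper_force: 0.3
(6.4, np.float64(-0.1536), np.float64(-0.0004), np.float64(0.0263), array([1.8000e+02, 3.0000e-02, 1.6879e+02]), array([-1.2,  0.9, -0. ]), 0.0)
time_s: 6.6
tool_pos: [0.4932, 0.122, 0.0263]
orientation: [180.0, 0.0, 168.8]
ft_force: [-1.0, 0.3, -0.4]
width: -0.0001
gripper_force: 0.6
(6.6, np.float64(-0.1527), np.float64(-0.0004), np.float64(0.0263), array([1.8000e+02, 1.0000e-02, 1.6879e+02]), array([-1. ,  0.3, -0.4]), -0.0)
```

```bash
python3 -m creep '[[[-0.002,0,0,0,0,0,0],[-0.002,0,0,0,0,0,0]]]';  python3 g.py; python3 -m creep '[[[-0.002,0,0,0,0,0,0],[-0.002,0,0,0,0,0,0]]]';  python3 g.py;  python3 -c "
from m import *
measure('top')"
```

```text
time_s: 6.8
tool_pos: [0.4932, 0.122, 0.0262]
orientation: [180.0, -0.1, 168.8]
ft_force: [-3.5, 0.9, 3.5]
width: -0.0002
gripper_force: 2.1
(6.8, np.float64(-0.1527), np.float64(-0.0004), np.float64(0.0262), array([ 1.8000e+02, -9.0000e-02,  1.6881e+02]), array([-3.5,  0.9,  3.5]), -0.0)
time_s: 7.0
tool_pos: [0.4932, 0.1219, 0.0261]
orientation: [180.0, -0.2, 168.8]
ft_force: [-6.2, 2.8, 4.9]
width: 0.0
gripper_force: 3.3
(7.0, np.float64(-0.1527), np.float64(-0.0004), np.float64(0.0261), array([179.99,  -0.18, 168.82]), array([-6.2,  2.8,  4.9]), 0.0)
top knob [0.6329 0.0916 0.2034] (0.574097216129303, 0.0898570790886879) 0.09591424465179443 482
lid [0.5914 0.0846 0.037 ] ((0.5954668521881104, 0.10022619366645813), (0.0999738797545433, 0.17612242698669434), 78.7761459350586) 1236
[[0.49939998984336853, 0.06830000132322311], [0.6721000075340271, 0.0340999998152256], [0.6916000247001648, 0.13210000097751617], [0.5188000202178955, 0.1664000004529953]]
bed ((0.5884905457496643, 0.10319581627845764), (0.15063168108463287, 0.32981622219085693), 78.61973571777344) [[0.41200000047683716, 0.061900001019239426], [0.7353000044822693, -0.0031999999191612005], [0.7649999856948853, 0.1445000022649765], [0.4417000114917755, 0.20960000157356262]]
```

The fingers stalled with force building, so the lid is home. Now I'll back off, rise and move over the knob.

```bash
python3 -m creep '[[[0.02,0,0,0,0,0,0],[0.06,0,0,0,0,0,0],[0.07,0,-0.05,0,0,0,0],[0.07,0,-0.15,0,0,0,0],[0.07,0,-0.25,0,0,0,0],[0.07,0,-0.35,0,0,0,0],[0.07,0,-0.43,0,0,0,0],[0.07,0,-0.43,0,0,0,0],[0.07,0,-0.43,0,0,0,0]]]'; python3 g.py 0 0 .215
```

```text
time_s: 7.95
tool_pos: [0.4616, 0.1284, 0.2422]
orientation: [180.0, 0.2, 168.8]
ft_force: [0.4, -0.5, -0.5]
width: -0.0
gripper_force: 0.0
(7.95, np.float64(-0.1849), np.float64(-0.0002), np.float64(0.2422), array([179.96,   0.22, 168.79]), array([ 0.4, -0.5, -0.5]), -0.0)
[-3.696e-01 -2.000e-04  5.580e-02] [0.0002 0.0012 0.0005]
```

```bash
python3 -c "
from m import *
d,P,w=measure('top')"
```

```text
top knob [0.6407 0.0919 0.2034] (0.641726016998291, 0.09257210046052933) 0.02973921410739422 458
lid [0.5772 0.0992 0.0369] ((0.593325138092041, 0.10051733255386353), (0.10056595504283905, 0.17980611324310303), 78.71456146240234) 1775
[[0.4952999949455261, 0.06880000233650208], [0.6715999841690063, 0.03359999880194664], [0.6912999749183655, 0.13220000267028809], [0.5149999856948853, 0.16740000247955322]]
bed ((0.5888594388961792, 0.10333896428346634), (0.1507083773612976, 0.3305196464061737), 78.61530303955078) [[0.41200000047683716, 0.06210000067949295], [0.7360000014305115, -0.0031999999191612005], [0.7656999826431274, 0.1446000039577484], [0.4417000114917755, 0.20980000495910645]]
```

The lid's near end is at x = -0.140 in the press frame, so it's home. Moving over the knob.

```bash
python3 -m creep '[[[-0.07,0,0,0,0,0,0],[-0.14,0,0,0,0,0,0],[-0.21,0,0,0,0,0,0],[-0.28,0,0,0,0,0,0],[-0.35,0,0,0,0,0,0],[-0.37,0,0,0,0,0,0],[-0.37,0,0.03,0,0,0,0],[-0.37,0,0.055,0,0,0,0],[-0.37,0,0.055,0,0,0,0],[-0.37,0,0.055,0,0,0,0]]]'; python3 g.py 0 0 .18
```

```text
time_s: 9.0
tool_pos: [0.6411, 0.0925, 0.2126]
orientation: [-180.0, -0.1, 168.8]
ft_force: [-0.4, -0.5, 0.3]
width: -0.0
gripper_force: 0.0
(9.0, np.float64(-0.0019), np.float64(-0.0002), np.float64(0.2126), array([-1.7996e+02, -1.4000e-01,  1.6881e+02]), array([-0.4, -0.5,  0.3]), -0.0)
[-0.004   0.0005  0.0652] [-0.0002 -0.0008  0.0006]
```

```bash
python3 -m creep '[[[-0.003,0,0.008,0,0,0,0],[-0.003,0,0.016,0,0,0,0],[-0.003,0,0.022,0,0,0,0],[-0.003,0,0.028,0,0,0,0],[-0.003,0,0.034,0,0,0,0],[-0.003,0,0.04,0,0,0,0],[-0.003,0,0.046,0,0,0,0],[-0.003,0,0.052,0,0,0,0],[-0.003,0,0.058,0,0,0,0],[-0.003,0,0.064,0,0,0,0],[-0.003,0,0.07,0,0,0,0],[-0.003,0,0.07,0,0,0,0]]]'; python3 g.py
```

```text
time_s: 10.2
tool_pos: [0.6439, 0.0922, 0.1795]
orientation: [180.0, 0.1, 168.8]
ft_force: [-2.1, -0.3, 8.3]
width: -0.0002
gripper_force: 4.4
(10.2, np.float64(0.0009), np.float64(0.0), np.float64(0.1795), array([1.7998e+02, 7.0000e-02, 1.6880e+02]), array([-2.1, -0.3,  8.3]), -0.0)
```

```bash
python3 -m creep '[[[0,0,0.004,0,0,0,0],[0,0,0.007,0,0,0,0],[0,0,0.01,0,0,0,0],[0,0,0.01,0,0,0,0]]]'; python3 g.py;  python3 -m creep '[[[0,0,0.003,0,0,0,0],[0,0,0.003,0,0,0,0]]]'; python3 g.py
```

```text
time_s: 10.6
tool_pos: [0.6439, 0.0922, 0.1752]
orientation: [180.0, 0.1, 168.8]
ft_force: [-2.6, -0.2, 11.2]
width: -0.0003
gripper_force: 4.9
(10.6, np.float64(0.0009), np.float64(0.0), np.float64(0.1752), array([1.7998e+02, 9.0000e-02, 1.6880e+02]), array([-2.6, -0.2, 11.2]), -0.0)
time_s: 10.8
tool_pos: [0.644, 0.0922, 0.175]
orientation: [180.0, 0.1, 168.8]
ft_force: [-4.7, -1.0, 16.4]
width: 0.0002
gripper_force: 8.3
(10.8, np.float64(0.001), np.float64(0.0), np.float64(0.175), array([1.7997e+02, 1.5000e-01, 1.6880e+02]), array([-4.7, -1. , 16.4]), 0.0)
```

```bash
python3 -m creep '[[[0,0,0.003,0,0,0,0],[0,0,0.003,0,0,0,0],[0,0,0.003,0,0,0,0]]]'; python3 g.py; python3 -m creep '[[[0,0,-0.01,0,0,0,0],[0,0,-0.02,0,0,0,0],[0,0,-0.03,0,0,0,0],[0,0,-0.04,0,0,0,0],[0,0,-0.05,0,0,0,0],[0,0,-0.06,0,0,0,0],[0,0,-0.07,0,0,0,0],[0,0,-0.09,0,0,0,0],[0,0,-0.15,0,0,0,0],[0,0,-0.2,0,0,0,0],[0,0,-0.2,0,0,0,0]]]'; python3 g.py
```

```text
time_s: 11.1
tool_pos: [0.644, 0.0922, 0.175]
orientation: [180.0, 0.2, 168.8]
ft_force: [-7.8, -0.5, 24.4]
width: -0.0001
gripper_force: 11.9
(11.1, np.float64(0.001), np.float64(0.0), np.float64(0.175), array([179.96,   0.21, 168.81]), array([-7.8, -0.5, 24.4]), -0.0)
time_s: 12.2
tool_pos: [0.6452, 0.0922, 0.2747]
orientation: [179.9, 0.3, 168.8]
ft_force: [0.3, -0.6, 0.2]
width: -0.0
gripper_force: 0.0
(12.2, np.float64(0.0022), np.float64(0.0002), np.float64(0.2747), array([179.94,   0.31, 168.8 ]), array([ 0.3, -0.6,  0.2]), -0.0)
```

```bash
python3 -m creep '[[[0.08,0,0,0,0,0,0],[0.16,0,0,0,0,0,0],[0.24,0,0,0,0,0,0],[0.32,0,0,0,0,0,0],[0.38,0,0,0,0,0,0],[0.38,0,0,0,0,0,0]]]'; python3 -c "
from m import *
measure('top')
d,P,w=measure('scene'); cv2.imwrite('pics/s3.png',cv2.resize(d['img'][100:290,140:390,::-1],(750,570)))"
```

```text
time_s: 12.8
tool_pos: [0.4527, 0.1296, 0.2702]
orientation: [-179.9, -0.2, 168.9]
ft_force: [0.7, -0.3, 0.9]
width: -0.0
gripper_force: 0.0
top knob [0.6409 0.0919 0.2034] (0.6418590545654297, 0.09225822985172272) 0.030122727155685425 455
lid [0.577  0.0993 0.0369] ((0.5934321284294128, 0.10045388340950012), (0.09960870444774628, 0.17989632487297058), 78.75607299804688) 1780
[[0.49549999833106995, 0.06909999996423721], [0.6718999743461609, 0.0340999998152256], [0.6913999915122986, 0.13179999589920044], [0.5149000287055969, 0.16680000722408295]]
bed ((0.5885928273200989, 0.10327586531639099), (0.15031471848487854, 0.3301902711391449), 78.6800308227539) [[0.41200000047683716, 0.06199999898672104], [0.7357000112533569, -0.00279999990016222], [0.7652000188827515, 0.1446000039577484], [0.4415000081062317, 0.2093999981880188]]
scene knob [0.6459 0.0901 0.2038] (0.6437953114509583, 0.09191717207431793) 0.03029010444879532 350
lid [0.5782 0.0877 0.0376] ((0.5911232233047485, 0.10115847736597061), (0.09888257831335068, 0.17663472890853882), 78.16105651855469) 976
[[0.4945000112056732, 0.07090000063180923], [0.6674000024795532, 0.03460000082850456], [0.6876999735832214, 0.131400004029274], [0.5148000121116638, 0.16769999265670776]]
bed ((0.5886344313621521, 0.10313798487186432), (0.15162084996700287, 0.33267834782600403), 78.7972412109375) [[0.4106999933719635, 0.06109999865293503], [0.7371000051498413, -0.0035000001080334187], [0.7664999961853027, 0.1451999992132187], [0.44020000100135803, 0.20980000495910645]]
```

View pics/s3.png

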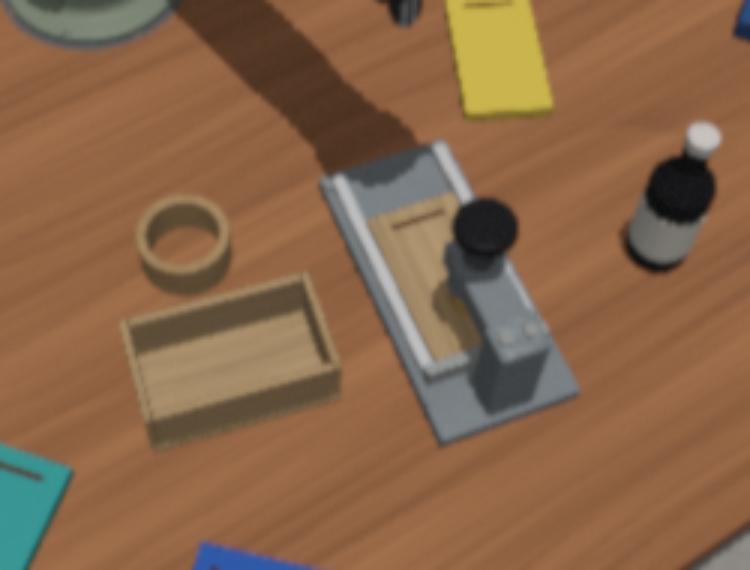

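The lid is against the stop at (440,360), the knob is back up at (485,228), and the other things haven't moved.

```bash
python3 -c "
from station import r
print(r.finish_job())"
```

```text
the job is handed in; nothing more can be done
None
```

I slid the lid home against the stop, pressed the knob fully down with about 24 N, let the plunger spring back up with the lid still home, and handed the job in; the hand-in returned no verdict.

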